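Open the push-and-turn cap of the bearing-cleaner bottle

TASK

Open the bearing cleaner: push the child-resistant cap of the squat bottle in the steel holder down firmly, and while it is down turn it anticlockwise until it comes free, without overloading the bottle's neck by pushing too hard or wrenching it, and without pulling the bottle up out of its holder. Then lift the cap off and set it down flat, right way up, inside the shallow steel drip tray, let go of it, and leave the bottle standing in its holder and everything else where it is.

Things in the scene. Friction and masses are not known exactly. Their poses are not given: they have to be found in the camera images.
- cap_mid (a point): centre (half-way up) of the bottle's ribbed round grey plastic cap, 54 mm across, 34 mm high, 40 g; its flat top is 34 mm above its rim and at the start about 208 mm above the counter. z points up; a 30 mm moulded bar on top lies along its x. At the start it is locked on the neck: turning or pulling alone does nothing. Nothing wider than it lies within 20 mm below its rim
- neck_top (a point): centre of the top of the bottle's neck, on the cap's axis; the neck reaches 22 mm into the cap. A spring seal in the cap holds its three lugs up in notches of the neck. The cap must be pushed 3 mm down on the neck, about 18 N, and turned anticlockwise seen from above while down: free from 40 degrees, 60 is best, stop at 90. Eased, it rises 5 mm and lifts straight off; a tug means not turned enough
- bottle: squat oblong white plastic bottle, 92 x 62 mm (its x, y), 172 mm to the top of the neck, 0.3 to 0.6 kg, origin at the centre of its underside, z up. It stands loose on a foam-rubber pad in its holder, 2 mm of play each way (3 degrees of turn). Pushed, it sinks 1 to 14 mm, by the pad's unseen wear, before the pad is solid, so feel the push. Above about 30 N, or wrenched, the neck breaks
- holder: open sheet steel holder round the foot of the bottle, screwed to the counter: 102 x 72 mm (146 mm long over its flanges), 75 mm high, origin at the centre of its underside on the counter; the top of the pad, on which the bottle stands, is 24 mm above it. The cap meets the bead of the bottle's neck, hard, 4 mm down
- tray_floor (a point): centre of the inner floor of the shallow steel drip tray, 160 x 200 mm outside (its x and y), rim 14 mm high, walls and floor 3 mm thick; this point is 3 mm above the counter, z up; the tray is fixed and empty
- oil_bottle: tall round white plastic bottle with an ordinary narrow grey screw cap, 48 mm across, 150 mm high, standing loose on the counter; not part of the job. Origin at the centre of its underside
- wheel_a: coned white urethane skateboard wheel lying flat, 54 mm across, 33 mm high; not part of the job. Origin at the centre of its underside
- wheel_b: a second wheel like it, near the lathe; not part of the job
- calliper: steel vernier calliper lying flat, 235 mm long; not part of the job
- hanger: polished chrome truck hanger, 206 mm over its axle, 36 mm high; not part of the job
- shavings_bin: round black plastic wheel-shaving bin, 150 mm across the rim, 118 mm high, open; not part of the job
- skate_tool: steel T-shaped skate tool lying flat, 120 mm long; not part of the job
- bearing_box: plain cardboard box 90 x 120 x 45 mm; not part of the job
Mind the look-alikes: they are no part of the job. What is shaped like the holder but red is not meant.

How it is judged (in metres and radians):
On the way, in this order (a step that is already met when the one before it is completed fails the run):
1. the cap has been pushed down and turned out of its locking notches, still on the neck (angle between the x axis of cap_mid and the x axis of bottle, either way round above 0.65 rad and z of cap_mid in the frame of bottle below 0.18 m), for 0.1 s.
2. the cap has been lifted off the neck (z of cap_mid in the frame of bottle above 0.2 m), for 0.1 s.
At the end, for the whole second after the job is handed in: the whole cap lies flat (within about 4.5 degrees) and right way up on the tray's floor, released, and the bottle stands upright on the mat in its holder (x of cap_mid in the frame of tray_floor between -0.05 and 0.05 m and y of cap_mid in the frame of tray_floor between -0.07 and 0.07 m and z of cap_mid in the frame of tray_floor between 0.013 and 0.021 m and angle between cap_mid's own z axis and vertical below 0.08 rad and angle between bottle's own z axis and vertical below 0.06 rad and z of bottle in the frame of holder below 0.028 m); the robot touches nothing.
It fails at once if the bottle's neck is overloaded: the cap is forced on it with more than 36 N, pushing and wrenching together (contact force between cap and bottle above 36 N).
It fails at once if the bottle is pulled up in its holder by more than 12 mm or tipped (z of bottle in the frame of holder above 0.036 m or angle between bottle's own z axis and vertical above 0.15 rad).
It fails at once if another thing on the counter is moved by more than 30 mm (distance of any of oil_bottle, wheel_a, wheel_b, calliper, hanger, shavings_bin, skate_tool, bearing_box from where it was at the start of the episode above 0.03 m).
It also fails if it takes over 51 s, if anything falls off the work surface, if the arm or the gripper's body presses on something with over 40 N, if the wrist force passes 120 N, or if a joint passes its speed limit or range.

ROBOT

A 6-joint arm with a two-finger parallel gripper is mounted at the origin on the work surface. World frame = base frame: x ahead of the robot, y to its left, z up, the work surface at z = 0. Lengths are in mm, angles in rad, forces in N, time in s.
With the tool pointing down it reaches from about 350 to 800 mm from the base axis. Payload 7.3 kg.
Tool frame: the origin (TCP) lies at the very end of the fingers, on their centre line; the grasp point (between the pads) lies 19 mm behind it (manip.grip_depth is the distance from the TCP to the grasp point, in mm); z points along the fingers, x is the direction in which the jaws open and shut, and the axes are right-handed (so a half turn about z gives the same grasp; the last joint's range is limited). The gripper opens to 85 mm and grips with 20 to 120 N. Pads are 22 mm wide; open, the fingers measure 114 mm over their backs; the gripper's body (76 mm by 85 mm) begins 54 mm behind the grasp point. The pads swing forward as they close: fully open they stand 13 mm farther back than shut.
Start: joints at [1.149, 0.342, 1.524, -0, 1.275, -0.146], TCP at [142.951, 505.183, 231.322] pointing down, gripper open.
Joint ranges: [-2.53, 2.53], [-0.77, 2.02], [0.04, 2.7], [-1, 4.14], [0.28, 2.66], [-3.11, 3.11]. Speed limits (rad/s): [2.57, 2.57, 3.14, 3.14, 3.14, 3.14].

INTERFACE

Orientations are given as [roll, pitch, yaw] about the fixed x, y, z axes, in that order (R = Rz(yaw) Ry(pitch) Rx(roll)).
In Python, from plant import manip, viewer, workorder gives the robot as it stands.
- The arm moves only by the shell command python3 -m pendant 'ROWS' [FORCE]. ROWS is JSON, a list of rows, each an object with "claw": the closure, from -1 (fully open) to 1 (shut), so that 0 is half open; "offset": the shift along the tool's x, y, z in mm, a list of three; "turn": the turn about the tool's z in degrees. A call has exactly 8 rows; each row is the pose to reach, as a shift and turn from the pose measured when the call began, along the tool's axes at that moment; what a row does not reach only later rows make up. A row lasts 1/10 s, in which the tool goes at most 50 mm and 8.59 degrees, less where a joint would pass 70% of its speed; a pose out of reach is approached as far as the arm can. A call with a gripper value outside its range is refused whole. The fingers move at their own pace and stop on an object; FORCE is the grip in N (left out, the last holds). Time passes only in rows, so rows that repeat a pose let the fingers close, or fill a call up. It gives the time, the measured TCP pose, the force and the opening at its end, in the units of the state.
- manip.get_obs(): the state, without advancing time (a new reading comes with each control period).
- viewer.snapshot(name): name is "scene" or "top" or "wrist"; returns a dict with "color" (384x512x3 uint8, red, green, blue), "fovy" (degrees; the focal length in pixels is half the picture's height over the tangent of half this angle, whatever the lens; pixels are square), "cx", "cy" (the principal point, pixels), "rvec" (rotation vector, rad) and "tvec" (3), from world to camera coordinates, as OpenCV has them. Camera axes: x right, y down, z forward; pixel columns grow to the right and rows downward; lengths in mm; the calibration is good to about 2 mm. A picture is of the moment at which its call begins. There is no depth.
- workorder.hand_in(): hands the job in, once; it reports no verdict.
The state is a dict: "clock": time; "joint_positions": joint angles; "joint_velocities": joint speeds; "joint_efforts": joint torques, N m; "tool_pos": TCP position; "tcp_rot": TCP orientation; "force": force on the tool from outside, world axes, zero at the start; "moment": the same for the moment, N m; "gripper_width": finger opening in mm.
Only numpy, scipy, OpenCV 4.12 (cv2) and the standard library are available. Lean on these libraries where they do the work, as an engineer would, in place of code of your own. Each camera call takes 0.05 s, during which the arm holds its last target. There are 200 camera calls.

## Working session

There is one attempt and no reset: what is moved stays moved. The work goes in short steps, Python scripts to look and compute and a shell command to move; the robot and the scene stay as the last step left them, time stands still between calls to the robot, and variables do not carry over. Pictures are saved under pics/ and viewed, about 8 in all and at most 12, crops included, and the job is handed in when it is done.

```bash
mkdir -p pics; ls; cat > h.py <<'E'
import numpy as np, cv2
from plant import manip, viewer, workorder
def snap(cam,name,crop=None,scale=1):
    s=viewer.snapshot(cam); im=s["color"][:,:,::-1]
    np.save(f'pics/{name}.npy',{k:s[k] for k in s if k!="color"},allow_pickle=True)
    cv2.imwrite(f'pics/{name}_raw.png',im)
    if crop: im=im[crop[1]:crop[3],crop[0]:crop[2]]
    cv2.imwrite(f'pics/{name}.png',cv2.resize(im,None,fx=scale,fy=scale,interpolation=cv2.INTER_CUBIC))
def cal(name):
    s=np.load(f'pics/{name}.npy',allow_pickle=True).item()
    f=192/np.tan(np.radians(s["fovy"])/2); R=cv2.Rodrigues(np.array(s["rvec"],float))[0]
    return f,s["cx"],s["cy"],R,np.array(s["tvec"],float).ravel()
def at_z(name,u,v,z):
    f,cx,cy,R,t=cal(name); c=-R.T@t; d=R.T@np.array([(u-cx)/f,(v-cy)/f,1])
    return c+d*(z-c[2])/d[2]
def proj(name,p):
    f,cx,cy,R,t=cal(name); q=R@np.array(p,float)+t
    return f*q[0]/q[2]+cx,f*q[1]/q[2]+cy
def obs():
    o=manip.get_obs()
    print({k:np.round(o[k],3).tolist() for k in("clock","tool_pos","tcp_rot","force","moment","gripper_width","joint_positions")})
E
python3 - <<'E'
from h import *
np.set_printoptions(suppress=True,precision=2)
for c in("scene","top"):
    snap(c,c+"0",None,1.5); f,cx,cy,R,t=cal(c+"0"); print(c,f,cx,cy,-R.T@t)
a,b=[cv2.imread(f'pics/{c}0_raw.png') for c in("scene","top")]
obs(); print(manip.grip_depth)
E
```

```text
pics
scene 421.4962646809455 250.32114852302058 190.72248886459968 [1314.74 -167.31 1005.22]
top 482.2034973176232 255.20167357075468 188.12647378606596 [ 275.74  -72.78 1647.11]
{'clock': 0.1, 'tool_pos': [142.808, 504.826, 230.681], 'tcp_rot': [-3.141, 0.001, 1.295], 'force': [-0.103, 0.127, 0.877], 'moment': [-0.051, 0.04, -0.047], 'gripper_width': 85.237, 'joint_positions': [1.149, 0.343, 1.525, -0.0, 1.275, -0.146]}
18.700000000000003
```

View pics/scene0.png

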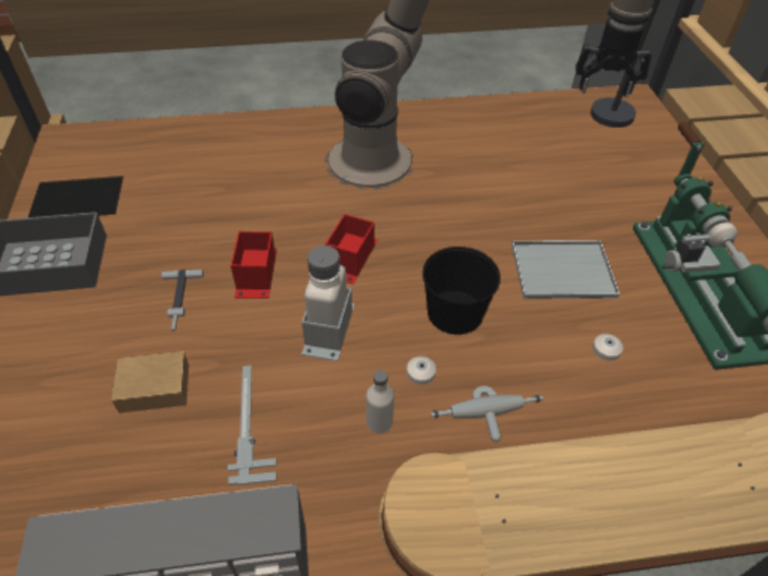

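View pics/top0.png

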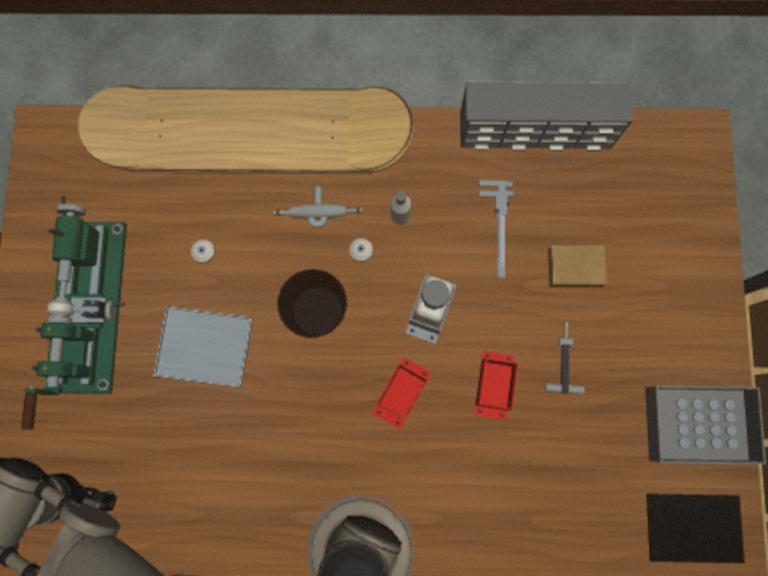

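The scene camera shows the cap at about (324,262) in the 1.5x picture. The top camera shows it at about (436,292), with the tray corners near (166,308), (252,318), (240,387) and (154,376). I'll enlarge both caps before moving.

```bash
python3 - <<'E'
from h import *
a,b=[cv2.imread(f'pics/{c}0_raw.png') for c in("scene","top")]
A=cv2.resize(a[155:215,185:245],(390,390),interpolation=cv2.INTER_CUBIC)
B=cv2.resize(b[175:235,260:320],(390,390),interpolation=cv2.INTER_CUBIC)
cv2.imwrite('pics/caps.png',np.hstack([A,B]))
np.set_printoptions(suppress=True,precision=1)
print("cap",at_z("top0",436/1.5,292/1.5,208))
P=np.array([at_z("top0",u/1.5,v/1.5,14) for u,v in((166,308),(252,318),(240,387),(154,376))]); print(P,P.mean(0))
E
```

```text
cap [ 534.  -151.7  208. ]
[[524.8 456.9  14. ]
 [503.9 257.7  14. ]
 [347.4 277.2  14. ]
 [369.4 473.1  14. ]] [436.4 366.2  14. ]
```

View pics/caps.png

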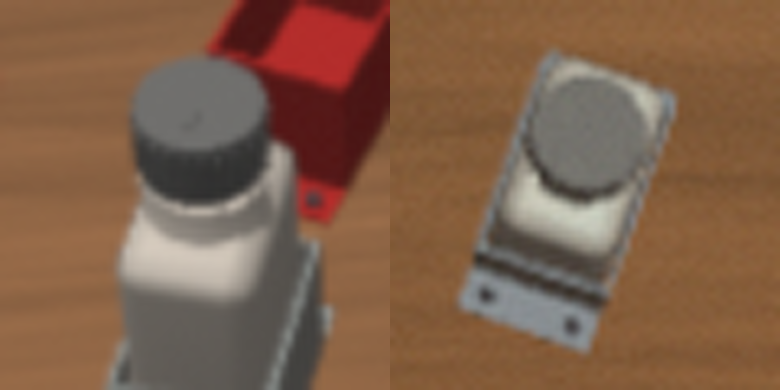

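The crop shows the cap's top disc centred at about (200,104) in the scene half and (198,131) in the top half. The holder's long axis is about -20° from world x.

```bash
python3 - <<'E'
from h import *
np.set_printoptions(suppress=True,precision=1)
s=(185+200.5/6.5-.5,155+104.5/6.5-.5); t=(260+198.5/6.5-.5,175+131.5/6.5-.5)
for z in(200,208): print(at_z("scene0",*s,z),at_z("top0",*t,z))
o=manip.get_obs(); print(o["tool_pos"],o["tcp_rot"])
from scipy.spatial.transform import Rotation as Ro
R=Ro.from_euler("xyz",o["tcp_rot"]).as_matrix(); print(R)
print("offset to above cap z=260",R.T@(np.array([533,-151,260])-o["tool_pos"]))
E
```

```text
[ 524.9 -150.8  200. ] [ 535.2 -150.2  200. ]
[ 532.7 -150.9  208. ] [ 533.8 -149.8  208. ]
[142.8 504.8 230.7] [-3.1  0.   1.3]
[[ 0.3  1.  -0. ]
 [ 1.  -0.3 -0. ]
 [-0.  -0.  -1. ]]
offset to above cap z=260 [-524.8  554.1  -28.7]
```

```bash
python3 -m pendant '[{"claw":-1,"offset":[-15,15,-25],"turn":4},{"claw":-1,"offset":[-45,48,-60],"turn":8},{"claw":-1,"offset":[-80,85,-60],"turn":16},{"claw":-1,"offset":[-115,122,-60],"turn":24},{"claw":-1,"offset":[-150,158,-60],"turn":32},{"claw":-1,"offset":[-185,195,-60],"turn":40},{"claw":-1,"offset":[-220,232,-60],"turn":48},{"claw":-1,"offset":[-255,269,-60],"turn":56}]'
python3 - <<'E'
from h import *
np.set_printoptions(suppress=True,precision=1)
obs();o=manip.get_obs()
from scipy.spatial.transform import Rotation as Ro
R=Ro.from_euler("xyz",o["tcp_rot"]).as_matrix()
print(R.T@(np.array([533.3,-150.3,270])-o["tool_pos"]))
E
```

```text
clock: 0.9
tool_pos: [327.3, 193.3, 290.9]
tcp_rot: [3.141, 0.001, 0.312]
force: [-0.2, 1.1, -0.2]
gripper_width: 85.5
{'clock': 0.9, 'tool_pos': [327.317, 193.262, 290.937], 'tcp_rot': [3.141, 0.001, 0.312], 'force': [-0.185, 1.132, -0.228], 'moment': [0.069, -0.068, -0.039], 'gripper_width': 85.488, 'joint_positions': [0.332, 0.022, 1.759, -0.001, 1.362, 0.02]}
[ 90.5 390.2  21.2]
```

```bash
python3 -m pendant '[{"claw":-1,"offset":[11,47,0],"turn":0},{"claw":-1,"offset":[22,95,0],"turn":0},{"claw":-1,"offset":[33,143,0],"turn":0},{"claw":-1,"offset":[44,191,0],"turn":0},{"claw":-1,"offset":[55,239,0],"turn":0},{"claw":-1,"offset":[66,287,0],"turn":0},{"claw":-1,"offset":[77,335,0],"turn":0},{"claw":-1,"offset":[86,372,5],"turn":0}]'
python3 - <<'E'
from h import *
np.set_printoptions(suppress=True,precision=1)
obs();o=manip.get_obs()
from scipy.spatial.transform import Rotation as Ro
R=Ro.from_euler("xyz",o["tcp_rot"]).as_matrix()
print(R.T@(np.array([533.3,-150.3,270])-o["tool_pos"]))
snap("wrist","w1",None,1.5)
print(proj("w1",[533.3,-150.3,208]))
E
```

```text
clock: 1.7
tool_pos: [524.4, -137.1, 286.1]
tcp_rot: [3.14, 0.0, 0.311]
force: [1.0, 0.6, 0.2]
gripper_width: 85.4
{'clock': 1.7, 'tool_pos': [524.415, -137.126, 286.088], 'tcp_rot': [3.14, 0.0, 0.311], 'force': [1.018, 0.595, 0.198], 'moment': [0.034, -0.034, -0.006], 'gripper_width': 85.44, 'joint_positions': [-0.396, 0.338, 1.379, -0.001, 1.425, -0.707]}
[ 4.4 15.2 16.1]
(np.float64(268.1399258112312), np.float64(211.31923596598475))
```

View pics/w1.png

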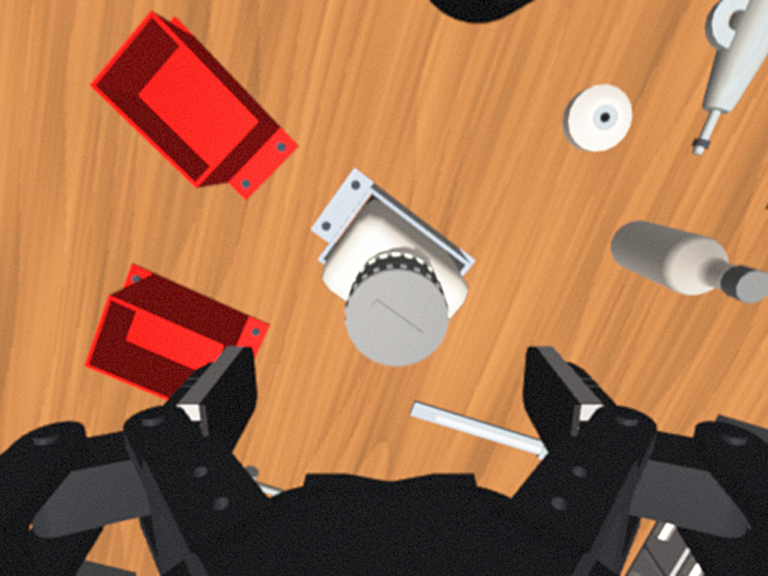

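The cap's disc is centred at about (397,317), or (264.4,211) in raw pixels. I predicted (268.1,211.3), so it is about 4 px to the left.

```bash
python3 - <<'E'
from h import *
np.set_printoptions(suppress=True,precision=1)
from scipy.spatial.transform import Rotation as Ro
for z in(204,208):
  p=at_z("w1",396.5/1.5,316.5/1.5,z); print(p)
o=manip.get_obs()
R=Ro.from_euler("xyz",o["tcp_rot"]).as_matrix()
obs();print(R.T@(np.array([p[0],p[1],172])-o["tool_pos"]))
E
```

```text
[ 530.9 -152.3  204. ]
[ 530.4 -151.   208. ]
{'clock': 1.75, 'tool_pos': [526.012, -141.102, 284.018], 'tcp_rot': [3.139, 0.002, 0.308], 'force': [-0.856, -3.135, -1.212], 'moment': [-0.141, 0.033, 0.029], 'gripper_width': 85.271, 'joint_positions': [-0.401, 0.344, 1.375, -0.003, 1.422, -0.709]}
[  1.4  10.4 112. ]
```

```bash
python3 -m pendant '[{"claw":-1,"offset":[1,5,15],"turn":0},{"claw":-1,"offset":[2,10,30],"turn":0},{"claw":-1,"offset":[2,10,45],"turn":0},{"claw":-1,"offset":[2,10,52],"turn":0},{"claw":-1,"offset":[2,10,52],"turn":0},{"claw":-1,"offset":[2,10,52],"turn":0},{"claw":-1,"offset":[2,10,52],"turn":0},{"claw":-1,"offset":[2,10,52],"turn":0}]'
python3 - <<'E'
from h import *
snap("wrist","w2",(200,150,340,270),5)
snap("scene","s2",(180,140,260,220),5)
obs()
E
```

```text
clock: 2.55
tool_pos: [531.2, -150.2, 232.8]
tcp_rot: [3.138, 0.001, 0.308]
force: [-0.2, -0.2, -0.7]
gripper_width: 85.4
{'clock': 2.65, 'tool_pos': [531.099, -150.191, 232.568], 'tcp_rot': [3.138, 0.001, 0.308], 'force': [-0.097, -0.429, 0.11], 'moment': [0.004, 0.019, -0.006], 'gripper_width': 85.548, 'joint_positions': [-0.412, 0.39, 1.448, -0.004, 1.302, -0.72]}
```

View pics/w2.png

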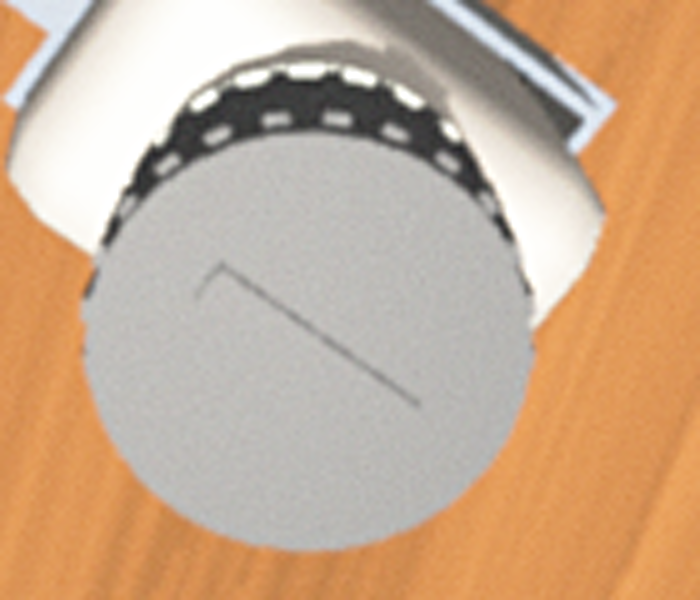

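The cap's disc spans x 84–534 and y 130–551 in the crop, so its centre is at (309,340). The bar runs from (222,263) to (418,405).

```bash
python3 - <<'E'
from h import *
np.set_printoptions(suppress=True,precision=1)
from scipy.spatial.transform import Rotation as Ro
u=lambda x,y:(200+(x+.5)/5-.5,150+(y+.5)/5-.5)
p=at_z("w2",*u(309,340.5),208); print(p, at_z("w2",*u(84,340),208)-at_z("w2",*u(534,340),208))
print("bar",at_z("w2",*u(222,263),208)-at_z("w2",*u(418,405),208))
o=manip.get_obs()
R=Ro.from_euler("xyz",o["tcp_rot"]).as_matrix()
print(R.T@(np.array([p[0],p[1],172])-o["tool_pos"]))
# where the picture says the tool axis is: project TCP axis at z 208
print(proj("w2",[o["tool_pos"][0],o["tool_pos"][1],208]))
E
```

```text
[ 530.  -150.3  208. ] [-51.3 -16.4   0. ]
bar [-27.9  10.1   0. ]
[-1.  -0.4 60.6]
(np.float64(263.17109233139104), np.float64(217.97265696211105))
```

```bash
python3 -m pendant '[{"claw":-1,"offset":[-0.5,0,15],"turn":0},{"claw":-1,"offset":[-0.5,0,30],"turn":0},{"claw":-1,"offset":[-0.5,0,45],"turn":0},{"claw":-1,"offset":[-0.5,0,57],"turn":0},{"claw":-1,"offset":[-0.5,0,63],"turn":0},{"claw":-1,"offset":[-0.5,0,63],"turn":0},{"claw":-0.5,"offset":[-0.5,0,63],"turn":0},{"claw":-0.1,"offset":[-0.5,0,63],"turn":0}]' 70
python3 - <<'E'
from h import *
obs()
E
```

```text
clock: 3.45
tool_pos: [531.0, -150.8, 170.3]
tcp_rot: [3.137, 0.0, 0.308]
force: [0.1, 0.6, 1.1]
gripper_width: 58.9
{'clock': 3.45, 'tool_pos': [530.996, -150.766, 170.304], 'tcp_rot': [3.137, 0.0, 0.308], 'force': [0.115, 0.642, 1.058], 'moment': [-0.015, -0.039, 0.046], 'gripper_width': 58.853, 'joint_positions': [-0.413, 0.444, 1.543, -0.004, 1.151, -0.72]}
```

```bash
python3 -m pendant '[{"claw":0,"offset":[0,0,0],"turn":0},{"claw":1,"offset":[0,0,0],"turn":0},{"claw":1,"offset":[0,0,0],"turn":0},{"claw":1,"offset":[0,0,0],"turn":0},{"claw":1,"offset":[0,0,0],"turn":0},{"claw":1,"offset":[0,0,0],"turn":0},{"claw":1,"offset":[0,0,0],"turn":0},{"claw":1,"offset":[0,0,0],"turn":0}]' 70
python3 - <<'E'
from h import *
obs()
snap("scene","s3",(185,130,265,230),5)
E
```

```text
clock: 4.25
tool_pos: [531.1, -150.8, 170.4]
tcp_rot: [3.137, -0.0, 0.308]
force: [1.9, 0.9, 1.7]
gripper_width: 52.9
{'clock': 4.25, 'tool_pos': [531.142, -150.802, 170.379], 'tcp_rot': [3.137, -0.0, 0.308], 'force': [1.923, 0.866, 1.721], 'moment': [0.149, -0.478, -0.054], 'gripper_width': 52.898, 'joint_positions': [-0.414, 0.444, 1.543, -0.004, 1.151, -0.72]}
```

View pics/s3.png

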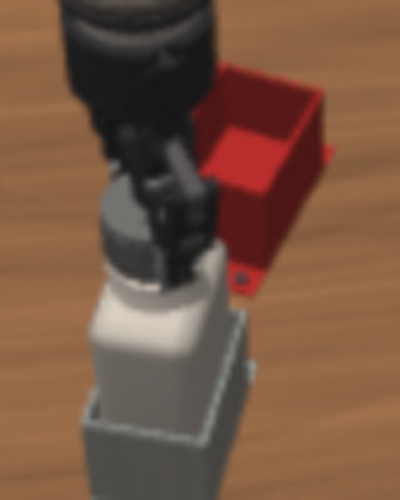

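The cap is gripped at 52.9 mm with low side force. Next I push down in small steps and read the force.

```bash
python3 -m pendant '[{"claw":1,"offset":[0.4,0,0.5],"turn":0},{"claw":1,"offset":[0.4,0,1],"turn":0},{"claw":1,"offset":[0.4,0,1.5],"turn":0},{"claw":1,"offset":[0.4,0,2],"turn":0},{"claw":1,"offset":[0.4,0,2.5],"turn":0},{"claw":1,"offset":[0.4,0,3],"turn":0},{"claw":1,"offset":[0.4,0,3],"turn":0},{"claw":1,"offset":[0.4,0,3],"turn":0}]'
```

```text
clock: 5.1
tool_pos: [531.5, -150.7, 167.4]
tcp_rot: [3.137, -0.0, 0.308]
force: [1.8, 0.6, 2.3]
gripper_width: 52.9
```

```bash
python3 -m pendant '[{"claw":1,"offset":[0.3,0,0.5],"turn":0},{"claw":1,"offset":[0.3,0,1],"turn":0},{"claw":1,"offset":[0.3,0,1.5],"turn":0},{"claw":1,"offset":[0.3,0,2],"turn":0},{"claw":1,"offset":[0.3,0,2.5],"turn":0},{"claw":1,"offset":[0.3,0,3],"turn":0},{"claw":1,"offset":[0.3,0,3],"turn":0},{"claw":1,"offset":[0.3,0,3],"turn":0}]'
```

```text
clock: 5.9
tool_pos: [531.8, -150.6, 164.3]
tcp_rot: [3.137, -0.0, 0.308]
force: [1.0, 0.7, 2.9]
gripper_width: 53.0
```

```bash
python3 -m pendant '[{"claw":1,"offset":[0.2,0,0.5],"turn":0},{"claw":1,"offset":[0.2,0,1],"turn":0},{"claw":1,"offset":[0.2,0,1.5],"turn":0},{"claw":1,"offset":[0.2,0,2],"turn":0},{"claw":1,"offset":[0.2,0,2.5],"turn":0},{"claw":1,"offset":[0.2,0,3],"turn":0},{"claw":1,"offset":[0.2,0,3],"turn":0},{"claw":1,"offset":[0.2,0,3],"turn":0}]'
```

```text
clock: 6.7
tool_pos: [532.0, -150.5, 161.4]
tcp_rot: [3.137, -0.0, 0.308]
force: [-0.4, 0.0, 4.0]
gripper_width: 52.8
```

```bash
python3 -m pendant '[{"claw":1,"offset":[0,0,0.4],"turn":0},{"claw":1,"offset":[0,0,0.8],"turn":0},{"claw":1,"offset":[0,0,1.2],"turn":0},{"claw":1,"offset":[0,0,1.6],"turn":0},{"claw":1,"offset":[0,0,2],"turn":0},{"claw":1,"offset":[0,0,2],"turn":0},{"claw":1,"offset":[0,0,2],"turn":0},{"claw":1,"offset":[0,0,2],"turn":0}]'
```

```text
clock: 7.5
tool_pos: [532.3, -150.6, 160.0]
tcp_rot: [3.136, -0.001, 0.308]
force: [-0.2, 1.5, 7.9]
gripper_width: 52.8
```

```bash
python3 -m pendant '[{"claw":1,"offset":[0,0,0.5],"turn":0},{"claw":1,"offset":[0,0,1],"turn":0},{"claw":1,"offset":[0,0,1.5],"turn":0},{"claw":1,"offset":[0,0,2],"turn":0},{"claw":1,"offset":[0,0,2],"turn":0},{"claw":1,"offset":[0,0,2],"turn":0},{"claw":1,"offset":[0,0,2],"turn":0},{"claw":1,"offset":[0,0,2],"turn":0}]'
```

```text
clock: 8.3
tool_pos: [532.6, -150.6, 159.2]
tcp_rot: [3.135, -0.002, 0.309]
force: [-0.8, 1.7, 10.3]
gripper_width: 53.2
```

```bash
python3 -m pendant '[{"claw":1,"offset":[-0.3,0,1],"turn":0},{"claw":1,"offset":[-0.3,0,1.5],"turn":0},{"claw":1,"offset":[-0.3,0,2],"turn":0},{"claw":1,"offset":[-0.3,0,2.5],"turn":0},{"claw":1,"offset":[-0.3,0,3],"turn":0},{"claw":1,"offset":[-0.3,0,3],"turn":0},{"claw":1,"offset":[-0.3,0,3],"turn":0},{"claw":1,"offset":[-0.3,0,3],"turn":0}]'
python3 - <<'E'
from h import *
obs()
E
```

```text
clock: 9.1
tool_pos: [532.8, -150.8, 158.0]
tcp_rot: [3.134, -0.004, 0.309]
force: [-1.8, 3.3, 15.9]
gripper_width: 53.1
{'clock': 9.1, 'tool_pos': [532.798, -150.785, 158.042], 'tcp_rot': [3.134, -0.004, 0.309], 'force': [-1.753, 3.252, 15.866], 'moment': [0.321, 0.422, 0.026], 'gripper_width': 53.08, 'joint_positions': [-0.412, 0.457, 1.559, -0.003, 1.117, -0.72]}
```

```bash
python3 -m pendant '[{"claw":1,"offset":[-0.2,0,2],"turn":0},{"claw":1,"offset":[-0.2,0,2.5],"turn":0},{"claw":1,"offset":[-0.2,0,3],"turn":0},{"claw":1,"offset":[-0.2,0,3.4],"turn":0},{"claw":1,"offset":[-0.2,0,3.8],"turn":0},{"claw":1,"offset":[-0.2,0,3.8],"turn":0},{"claw":1,"offset":[-0.2,0,3.8],"turn":0},{"claw":1,"offset":[-0.2,0,3.8],"turn":0}]'
python3 - <<'E'
from h import *
obs()
E
```

```text
clock: 9.9
tool_pos: [533.2, -151.0, 156.8]
tcp_rot: [3.132, -0.007, 0.309]
force: [-3.5, 2.9, 20.2]
gripper_width: 53.2
{'clock': 9.9, 'tool_pos': [533.215, -150.982, 156.837], 'tcp_rot': [3.132, -0.007, 0.309], 'force': [-3.55, 2.866, 20.206], 'moment': [0.455, 0.771, -0.033], 'gripper_width': 53.188, 'joint_positions': [-0.413, 0.458, 1.562, -0.003, 1.11, -0.72]}
```

```bash
python3 -m pendant '[{"claw":1,"offset":[-0.3,-0.4,2.8],"turn":0},{"claw":1,"offset":[-0.3,-0.4,3.2],"turn":-2},{"claw":1,"offset":[-0.3,-0.4,3.2],"turn":-4},{"claw":1,"offset":[-0.3,-0.4,3.2],"turn":-6},{"claw":1,"offset":[-0.3,-0.4,3.2],"turn":-8},{"claw":1,"offset":[-0.3,-0.4,3.2],"turn":-10},{"claw":1,"offset":[-0.3,-0.4,3.2],"turn":-12},{"claw":1,"offset":[-0.3,-0.4,3.2],"turn":-12}]'
python3 - <<'E'
from h import *
obs()
E
```

```text
clock: 10.7
tool_pos: [533.9, -151.1, 156.6]
tcp_rot: [3.127, -0.007, 0.519]
force: [-2.7, 2.2, 21.4]
gripper_width: 53.0
{'clock': 10.7, 'tool_pos': [533.871, -151.129, 156.564], 'tcp_rot': [3.127, -0.007, 0.519], 'force': [-2.662, 2.228, 21.398], 'moment': [0.311, 0.559, -0.063], 'gripper_width': 53.013, 'joint_positions': [-0.412, 0.457, 1.565, -0.003, 1.104, -0.93]}
```

The 12° turn met almost no torque, so the cap is down and turning. I'll continue to about 60°.

```bash
python3 -m pendant '[{"claw":1,"offset":[-0.4,-0.3,2.8],"turn":-4},{"claw":1,"offset":[-0.4,-0.3,2.8],"turn":-8},{"claw":1,"offset":[-0.4,-0.3,2.8],"turn":-12},{"claw":1,"offset":[-0.4,-0.3,2.8],"turn":-16},{"claw":1,"offset":[-0.4,-0.3,2.8],"turn":-20},{"claw":1,"offset":[-0.4,-0.3,2.8],"turn":-24},{"claw":1,"offset":[-0.4,-0.3,2.8],"turn":-28},{"claw":1,"offset":[-0.4,-0.3,2.8],"turn":-28}]'
python3 - <<'E'
from h import *
obs()
E
```

```text
clock: 11.5
tool_pos: [534.4, -151.2, 156.6]
tcp_rot: [3.121, -0.0, 1.01]
force: [-2.9, 3.3, 20.0]
gripper_width: 53.1
{'clock': 11.5, 'tool_pos': [534.429, -151.166, 156.625], 'tcp_rot': [3.121, -0.0, 1.01], 'force': [-2.881, 3.348, 20.018], 'moment': [0.498, 0.563, 0.027], 'gripper_width': 53.056, 'joint_positions': [-0.412, 0.455, 1.567, -0.003, 1.099, -1.421]}
```

```bash
python3 -m pendant '[{"claw":1,"offset":[0,-0.7,2.7],"turn":-4},{"claw":1,"offset":[0,-0.7,2.7],"turn":-8},{"claw":1,"offset":[0,-0.7,2.7],"turn":-12},{"claw":1,"offset":[0,-0.7,2.7],"turn":-16},{"claw":1,"offset":[0,-0.7,2.7],"turn":-20},{"claw":1,"offset":[0,-0.7,2.7],"turn":-24},{"claw":1,"offset":[0,-0.7,2.7],"turn":-24},{"claw":1,"offset":[0,-0.7,2.7],"turn":-24}]'
python3 - <<'E'
from h import *
obs()
E
```

```text
clock: 12.3
tool_pos: [534.5, -150.9, 156.6]
tcp_rot: [3.12, 0.009, 1.429]
force: [-4.0, 3.0, 21.0]
gripper_width: 52.9
{'clock': 12.3, 'tool_pos': [534.48, -150.935, 156.592], 'tcp_rot': [3.12, 0.009, 1.429], 'force': [-3.97, 3.004, 20.958], 'moment': [0.487, 0.795, 0.041], 'gripper_width': 52.943, 'joint_positions': [-0.412, 0.454, 1.57, -0.003, 1.095, -1.84]}
```

Turned 64°. Now I ease up slowly, watching for a tug.

```bash
python3 -m pendant '[{"claw":1,"offset":[-0.3,-0.3,0],"turn":0},{"claw":1,"offset":[0,0,-2],"turn":0},{"claw":1,"offset":[0,0,-4],"turn":0},{"claw":1,"offset":[0,0,-6],"turn":0},{"claw":1,"offset":[0,0,-8],"turn":0},{"claw":1,"offset":[0,0,-10],"turn":0},{"claw":1,"offset":[0,0,-11],"turn":0},{"claw":1,"offset":[0,0,-11],"turn":0}]'
python3 -m pendant '[{"claw":1,"offset":[0,0,-1],"turn":0},{"claw":1,"offset":[0,0,-2],"turn":0},{"claw":1,"offset":[0,0,-3],"turn":0},{"claw":1,"offset":[0,0,-4],"turn":0},{"claw":1,"offset":[0,0,-5],"turn":0},{"claw":1,"offset":[0,0,-5],"turn":0},{"claw":1,"offset":[0,0,-5],"turn":0},{"claw":1,"offset":[0,0,-5],"turn":0}]'
python3 - <<'E'
from h import *
obs()
E
```

```text
clock: 13.1
tool_pos: [534.1, -150.7, 167.5]
tcp_rot: [3.12, 0.009, 1.429]
force: [-0.9, 0.9, 2.2]
gripper_width: 52.9
clock: 13.9
tool_pos: [534.0, -150.7, 172.5]
tcp_rot: [3.12, 0.009, 1.429]
force: [-1.1, 0.6, 0.6]
gripper_width: 52.8
{'clock': 13.9, 'tool_pos': [533.971, -150.704, 172.472], 'tcp_rot': [3.12, 0.009, 1.429], 'force': [-1.137, 0.628, 0.599], 'moment': [0.176, 0.111, 0.041], 'gripper_width': 52.846, 'joint_positions': [-0.412, 0.436, 1.55, -0.003, 1.132, -1.84]}
```

```bash
python3 -m pendant '[{"claw":1,"offset":[0,0,-1],"turn":0},{"claw":1,"offset":[0,0,-2],"turn":0},{"claw":1,"offset":[0,0,-3],"turn":0},{"claw":1,"offset":[0,0,-4],"turn":0},{"claw":1,"offset":[0,0,-5],"turn":0},{"claw":1,"offset":[0,0,-5],"turn":0},{"claw":1,"offset":[0,0,-5],"turn":0},{"claw":1,"offset":[0,0,-5],"turn":0}]'
python3 - <<'E'
from h import *
obs()
snap("scene","s4",(185,130,265,230),5)
E
```

```text
clock: 14.7
tool_pos: [533.9, -150.7, 177.5]
tcp_rot: [3.12, 0.009, 1.429]
force: [-0.8, -0.6, -0.2]
gripper_width: 53.1
{'clock': 14.7, 'tool_pos': [533.922, -150.672, 177.537], 'tcp_rot': [3.12, 0.009, 1.429], 'force': [-0.842, -0.607, -0.178], 'moment': [0.043, 0.118, -0.086], 'gripper_width': 53.141, 'joint_positions': [-0.412, 0.431, 1.543, -0.003, 1.144, -1.84]}
```

View pics/s4.png

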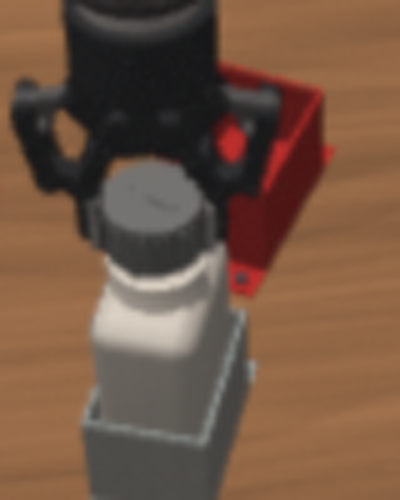

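The bottle's shoulder and foot are where they were, the cap has risen, and there is no tug. I'll lift it off.

```bash
python3 -m pendant '[{"claw":1,"offset":[0,0,-6],"turn":0},{"claw":1,"offset":[0,0,-15],"turn":0},{"claw":1,"offset":[0,0,-25],"turn":0},{"claw":1,"offset":[0,0,-35],"turn":0},{"claw":1,"offset":[0,0,-50],"turn":0},{"claw":1,"offset":[0,0,-65],"turn":0},{"claw":1,"offset":[0,0,-75],"turn":0},{"claw":1,"offset":[0,0,-75],"turn":0}]'
python3 - <<'E'
from h import *
np.set_printoptions(suppress=True,precision=1)
obs(); o=manip.get_obs()
from scipy.spatial.transform import Rotation as Ro
R=Ro.from_euler("xyz",o["tcp_rot"]).as_matrix()
print(R.T@(np.array([436,366,252])-o["tool_pos"]))
snap("top","t5",(200,120,360,240),4)
E
```

```text
clock: 15.55
tool_pos: [533.1, -150.1, 254.5]
tcp_rot: [3.117, 0.01, 1.429]
force: [-0.3, -0.1, -0.5]
gripper_width: 52.9
{'clock': 15.55, 'tool_pos': [533.123, -150.062, 254.526], 'tcp_rot': [3.117, 0.01, 1.429], 'force': [-0.336, -0.086, -0.548], 'moment': [0.005, -0.006, 0.01], 'gripper_width': 52.902, 'joint_positions': [-0.411, 0.363, 1.427, -0.003, 1.324, -1.84]}
[ 497.2 -168.9   -6.5]
```

```bash
python3 -m pendant '[{"claw":1,"offset":[20,-7,0],"turn":0},{"claw":1,"offset":[60,-20,0],"turn":0},{"claw":1,"offset":[105,-36,-1],"turn":0},{"claw":1,"offset":[150,-51,-2],"turn":0},{"claw":1,"offset":[195,-66,-2],"turn":0},{"claw":1,"offset":[240,-82,-3],"turn":0},{"claw":1,"offset":[285,-97,-4],"turn":0},{"claw":1,"offset":[330,-112,-4],"turn":0}]'
python3 - <<'E'
from h import *
np.set_printoptions(suppress=True,precision=1)
obs(); o=manip.get_obs()
from scipy.spatial.transform import Rotation as Ro
R=Ro.from_euler("xyz",o["tcp_rot"]).as_matrix()
print(R.T@(np.array([436,366,150])-o["tool_pos"]))
E
```

```text
clock: 16.4
tool_pos: [467.3, 194.3, 251.1]
tcp_rot: [3.119, 0.009, 1.429]
force: [-0.1, 0.8, -0.6]
gripper_width: 52.8
{'clock': 16.4, 'tool_pos': [467.324, 194.343, 251.097], 'tcp_rot': [3.119, 0.009, 1.429], 'force': [-0.053, 0.806, -0.587], 'moment': [-0.019, -0.083, -0.064], 'gripper_width': 52.806, 'joint_positions': [0.253, 0.284, 1.552, -0.018, 1.289, -1.171]}
[166.5 -57.5  98.3]
```

```bash
python3 -m pendant '[{"claw":1,"offset":[40,-14,0],"turn":0},{"claw":1,"offset":[80,-28,0],"turn":0},{"claw":1,"offset":[120,-41,5],"turn":0},{"claw":1,"offset":[150,-52,25],"turn":0},{"claw":1,"offset":[166,-57,50],"turn":0},{"claw":1,"offset":[166,-57,80],"turn":0},{"claw":1,"offset":[166,-57,98],"turn":0},{"claw":1,"offset":[166,-57,98],"turn":0}]'
python3 - <<'E'
from h import *
np.set_printoptions(suppress=True,precision=1)
obs(); o=manip.get_obs()
from scipy.spatial.transform import Rotation as Ro
R=Ro.from_euler("xyz",o["tcp_rot"]).as_matrix()
print(R.T@(np.array([436,366,20])-o["tool_pos"]))
E
```

```text
clock: 17.2
tool_pos: [434.4, 364.4, 146.6]
tcp_rot: [3.125, 0.014, 1.429]
force: [-0.3, -0.2, -0.5]
gripper_width: 52.7
{'clock': 17.2, 'tool_pos': [434.373, 364.445, 146.631], 'tcp_rot': [3.125, 0.014, 1.429], 'force': [-0.252, -0.249, -0.489], 'moment': [0.006, 0.017, 0.029], 'gripper_width': 52.734, 'joint_positions': [0.575, 0.496, 1.528, -0.024, 1.115, -0.844]}
[  3.6  -0.7 126.6]
```

```bash
python3 -m pendant '[{"claw":1,"offset":[3,0,15],"turn":0},{"claw":1,"offset":[3,-1,40],"turn":0},{"claw":1,"offset":[3,-1,65],"turn":0},{"claw":1,"offset":[3,-1,90],"turn":0},{"claw":1,"offset":[3,-1,110],"turn":0},{"claw":1,"offset":[3,-1,125],"turn":0},{"claw":1,"offset":[3,-1,134],"turn":0},{"claw":1,"offset":[3,-1,136],"turn":0}]'
python3 - <<'E'
from h import *
obs()
snap("scene","s6",(330,130,430,230),5)
E
```

```text
clock: 18.0
tool_pos: [435.8, 365.1, 10.3]
tcp_rot: [3.126, 0.015, 1.429]
force: [-0.2, 0.9, -0.3]
gripper_width: 53.0
{'clock': 18.0, 'tool_pos': [435.823, 365.128, 10.331], 'tcp_rot': [3.126, 0.015, 1.429], 'force': [-0.216, 0.885, -0.283], 'moment': [0.002, -0.001, 0.054], 'gripper_width': 53.012, 'joint_positions': [0.575, 0.679, 1.643, -0.03, 0.817, -0.834]}
```

View pics/s6.png

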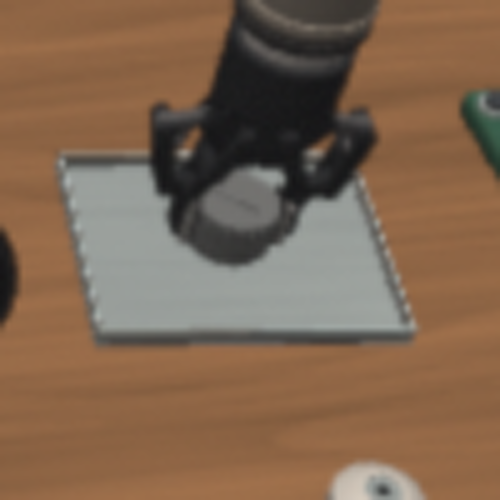

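The cap is upright over the tray, near the middle. I'll lower it gently until it touches.

```bash
python3 -m pendant '[{"claw":1,"offset":[0,0,1],"turn":0},{"claw":1,"offset":[0,0,2],"turn":0},{"claw":1,"offset":[0,0,3],"turn":0},{"claw":1,"offset":[0,0,4],"turn":0},{"claw":1,"offset":[0,0,5],"turn":0},{"claw":1,"offset":[0,0,6],"turn":0},{"claw":1,"offset":[0,0,6.5],"turn":0},{"claw":1,"offset":[0,0,6.5],"turn":0}]'
```

```text
clock: 18.85
tool_pos: [436.0, 365.1, 4.0]
tcp_rot: [3.125, 0.015, 1.429]
force: [-0.3, 0.1, 0.2]
gripper_width: 52.9
```

```bash
python3 -m pendant '[{"claw":1,"offset":[0,0,0.5],"turn":0},{"claw":1,"offset":[0,0,1],"turn":0},{"claw":1,"offset":[0,0,1.5],"turn":0},{"claw":1,"offset":[0,0,2],"turn":0},{"claw":1,"offset":[0,0,2.5],"turn":0},{"claw":1,"offset":[0,0,3],"turn":0},{"claw":1,"offset":[0,0,3],"turn":0},{"claw":1,"offset":[0,0,3],"turn":0}]'
```

```text
clock: 19.65
tool_pos: [436.0, 365.1, 1.0]
tcp_rot: [3.125, 0.015, 1.429]
force: [-0.1, -0.4, 0.0]
gripper_width: 52.7
```

```bash
python3 -m pendant '[{"claw":1,"offset":[0,0,0.4],"turn":0},{"claw":1,"offset":[0,0,0.8],"turn":0},{"claw":1,"offset":[0,0,1.2],"turn":0},{"claw":1,"offset":[0,0,1.6],"turn":0},{"claw":1,"offset":[0,0,2],"turn":0},{"claw":1,"offset":[0,0,2],"turn":0},{"claw":1,"offset":[0,0,2],"turn":0},{"claw":1,"offset":[0,0,2],"turn":0}]'
```

```text
clock: 20.45
tool_pos: [436.2, 365.1, 0.3]
tcp_rot: [3.125, 0.014, 1.429]
force: [-3.3, -1.8, 10.1]
gripper_width: 52.5
```

It touched down where predicted. I'll relax the push, open slowly, then lift.

```bash
python3 -m pendant '[{"claw":1,"offset":[-0.2,0,0],"turn":0},{"claw":1,"offset":[-0.2,0,0],"turn":0},{"claw":-0.2,"offset":[-0.2,0,0],"turn":0},{"claw":-0.5,"offset":[-0.2,0,0],"turn":0},{"claw":-1,"offset":[-0.2,0,0],"turn":0},{"claw":-1,"offset":[-0.2,0,0],"turn":0},{"claw":-1,"offset":[-0.2,0,0],"turn":0},{"claw":-1,"offset":[-0.2,0,0],"turn":0}]'
python3 -m pendant '[{"claw":-1,"offset":[0,0,-5],"turn":0},{"claw":-1,"offset":[0,0,-15],"turn":0},{"claw":-1,"offset":[0,0,-35],"turn":0},{"claw":-1,"offset":[0,0,-60],"turn":0},{"claw":-1,"offset":[0,0,-95],"turn":0},{"claw":-1,"offset":[0,0,-130],"turn":0},{"claw":-1,"offset":[0,0,-160],"turn":0},{"claw":-1,"offset":[0,0,-160],"turn":0}]'
python3 - <<'E'
from h import *
obs()
a=viewer.snapshot("wrist")["color"][:,:,::-1]
b=viewer.snapshot("scene")["color"][:,:,::-1]
c=viewer.snapshot("top")["color"][:,:,::-1]
snap("wrist","w7"); snap("scene","s7"); 
r=lambda im,w,h:cv2.resize(im,(w,h),interpolation=cv2.INTER_CUBIC)
cv2.imwrite('pics/fin.png',np.hstack([r(a,440,330),r(b[140:260,190:350],440*330//330,330)][:2]))
E
```

```text
clock: 21.25
tool_pos: [436.2, 364.9, 0.2]
tcp_rot: [3.125, 0.014, 1.429]
force: [-0.1, 0.2, 0.4]
gripper_width: 85.4
clock: 22.05
tool_pos: [435.8, 369.1, 165.8]
tcp_rot: [3.117, 0.008, 1.43]
force: [1.0, 0.2, 0.6]
gripper_width: 85.2
{'clock': 22.05, 'tool_pos': [435.827, 369.056, 165.831], 'tcp_rot': [3.117, 0.008, 1.43], 'force': [0.956, 0.185, 0.554], 'moment': [-0.005, 0.026, -0.004], 'gripper_width': 85.225, 'joint_positions': [0.581, 0.478, 1.501, -0.024, 1.15, -0.839]}
```

```bash
python3 - <<'E'
import cv2,numpy as np
a=cv2.imread('pics/w7_raw.png');b=cv2.imread('pics/s7_raw.png')
A=cv2.resize(a,(400,300)); B=cv2.resize(b[150:250,190:420],(690,300),interpolation=cv2.INTER_CUBIC)
C=np.zeros((600,690,3),np.uint8); C[:300,:400]=A; C[300:]=B
cv2.imwrite('pics/fin2.png',C)
E
```

```text
(no output)
```

View pics/fin2.png

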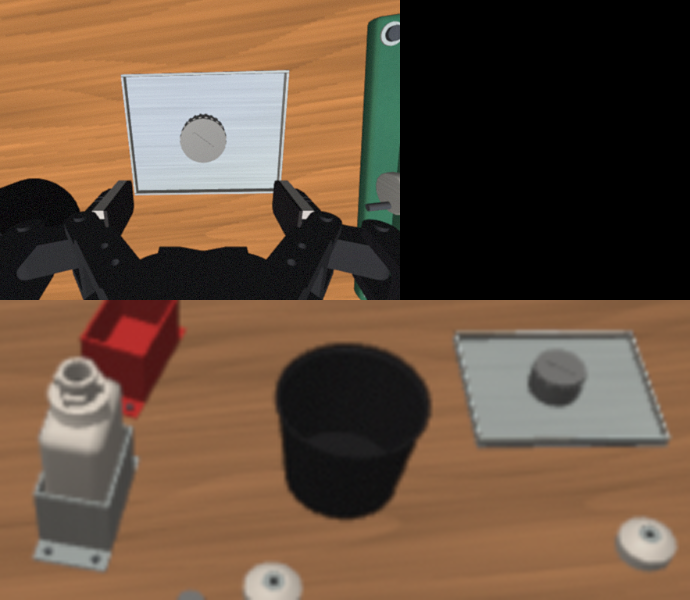

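The wrist view (top) shows the cap at about (203,138), right way up near the tray's centre and clear of the gripper. The scene view shows the bottle upright in its holder without its cap.

```bash
python3 - <<'E'
from h import *
print(workorder.hand_in()); obs()
E
```

```text
the job is handed in; nothing more can be done
None
the job is handed in; nothing more can be done
```

The cap is off the bottle and lying in the drip tray, and the job is handed in. The hand-in gave no verdict.

- **Opening:** I gripped the cap at 70 N and pushed until the pad went solid after about 10 mm. I kept pushing to about 20–21 N and turned it 64° anticlockwise with almost no torque. The highest force I read was 21.4 N down with about 4.5 N sideways. These readings come only at the end of each move.
- **Lifting and placing:** The cap eased up and lifted off with no tug. It touched the tray floor about where I predicted, at roughly 10 N, and I then opened the gripper and raised it 160 mm.
- **Last checks:** At 22 s of the 51 s allowed, the pictures showed the cap flat and right way up near the middle of the tray. The bottle stood upright in its holder, and nothing else in the cropped views looked moved.
- **Disagreements:** Estimates of the cap's starting x differed by about 3 mm between cameras (530 to 533 mm), and gripping it corrected that. The tool ended tilted by about 1.4° from the pushing. I judged that the cap lies flat by eye and did not measure it.

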